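# Set out the labelled sweet packs on a market stall

## Task

Set out the four sweet packs that have a coloured label, each in the display tray of its label's colour, standing upright and flat on the tray's floor inside the rim. Keep the packs upright all the while so the cakes are not tipped about, and leave the white-labelled pack and the red-capped jar where they stand.

Things in the scene. Friction and masses are not known exactly. Their poses are not given: they have to be found in the camera images.
- pack_red_mid (a point): Centre (half-way up, 26 mm above its underside) of the pack with the red label: a rigid closed clear-plastic sweet pack, 90 mm long (its x) by 56 mm wide (its y) by 52 mm tall (z up), white base, brown or cream cakes inside, a flat red label 50 x 28 mm on its top; 100 to 210 g. It stands loose on the table; grip it across its 56 mm width.
- pack_yellow_mid (a point): Centre (half-way up, 26 mm above its underside) of the pack with the yellow label: a rigid closed clear-plastic sweet pack, 90 mm long (its x) by 56 mm wide (its y) by 52 mm tall (z up), white base, brown or cream cakes inside, a flat yellow label 50 x 28 mm on its top; 100 to 210 g. It stands loose on the table; grip it across its 56 mm width.
- pack_green_mid (a point): Centre (half-way up, 26 mm above its underside) of the pack with the green label: a rigid closed clear-plastic sweet pack, 90 mm long (its x) by 56 mm wide (its y) by 52 mm tall (z up), white base, brown or cream cakes inside, a flat green label 50 x 28 mm on its top; 100 to 210 g. It stands loose on the table; grip it across its 56 mm width.
- pack_blue_mid (a point): Centre (half-way up, 26 mm above its underside) of the pack with the blue label: a rigid closed clear-plastic sweet pack, 90 mm long (its x) by 56 mm wide (its y) by 52 mm tall (z up), white base, brown or cream cakes inside, a flat blue label 50 x 28 mm on its top; 100 to 210 g. It stands loose on the table; grip it across its 56 mm width.
- pack_white_mid (a point): Centre (half-way up) of a pack of the same shape and size with a white label; it is not to be moved.
- tray_red: The red plastic display tray, fixed on the table; origin at the centre of its underside, on the table top. Outside 118 mm long (its x) by 82 mm wide (its y); rim 8 mm high, walls 3 mm thick, floor 3 mm thick, so the recess is 112 x 76 mm and 5 mm deep: a pack fits with its length along the tray's length, about 10 mm of room on each side.
- tray_yellow: The yellow plastic display tray, fixed on the table; origin at the centre of its underside, on the table top. Outside 118 mm long (its x) by 82 mm wide (its y); rim 8 mm high, walls 3 mm thick, floor 3 mm thick, so the recess is 112 x 76 mm and 5 mm deep: a pack fits with its length along the tray's length, about 10 mm of room on each side.
- tray_green: The green plastic display tray, fixed on the table; origin at the centre of its underside, on the table top. Outside 118 mm long (its x) by 82 mm wide (its y); rim 8 mm high, walls 3 mm thick, floor 3 mm thick, so the recess is 112 x 76 mm and 5 mm deep: a pack fits with its length along the tray's length, about 10 mm of room on each side.
- tray_blue: The blue plastic display tray, fixed on the table; origin at the centre of its underside, on the table top. Outside 118 mm long (its x) by 82 mm wide (its y); rim 8 mm high, walls 3 mm thick, floor 3 mm thick, so the recess is 112 x 76 mm and 5 mm deep: a pack fits with its length along the tray's length, about 10 mm of room on each side.
- jar_mid (a point): Centre (half-way up) of a small amber glass jar with a red cap, 56 mm across, 78 mm tall, standing loose near the far edge of the work; it is not to be moved.
Things that resemble listed ones, but are neither listed nor needed, are in the scene too. What is shaped like the part that bears pack_red_mid but pink is not meant.

How it is judged (in metres and radians):
At the end, for the whole second after the job is handed in: Each coloured-label pack is at rest, upright (0.05 rad), on the floor of its own colour's tray: centre within 18 mm of the tray's centre from above, underside no more than 2.5 mm above the tray floor. White-labelled pack and jar upright (0.1 rad), within 20 mm of their start (horizontal distance between pack_red_mid and tray_red below 0.018 m and z of pack_red_mid in the frame of tray_red between 0.026 and 0.0315 m and angle between each of pack_red_mid, pack_yellow_mid, pack_green_mid, pack_blue_mid's own z axis and vertical below 0.05 rad and linear speed of each of pack_red, pack_yellow, pack_green, pack_blue below 0.02 m/s and angular speed of each of pack_red, pack_yellow, pack_green, pack_blue below 0.2 rad/s and horizontal distance between pack_yellow_mid and tray_yellow below 0.018 m and z of pack_yellow_mid in the frame of tray_yellow between 0.026 and 0.0315 m and horizontal distance between pack_green_mid and tray_green below 0.018 m and z of pack_green_mid in the frame of tray_green between 0.026 and 0.0315 m and horizontal distance between pack_blue_mid and tray_blue below 0.018 m and z of pack_blue_mid in the frame of tray_blue between 0.026 and 0.0315 m and distance of each of pack_white_mid, jar_mid from where it was at the start of the episode below 0.02 m and angle between each of pack_white_mid, jar_mid's own z axis and vertical below 0.1 rad); the robot touches nothing.
It fails at once if a coloured-label pack is tipped by more than 0.7 rad (angle between any of pack_red_mid, pack_yellow_mid, pack_green_mid, pack_blue_mid's own z axis and vertical above 0.7 rad).
It fails at once if the white-labelled pack is pushed more than 20 mm from its place or knocked over (distance of pack_white_mid from where it was at the start of the episode above 0.02 m or angle between pack_white_mid's own z axis and vertical above 0.5 rad).
It fails at once if the jar is pushed more than 20 mm from its place or knocked over (distance of jar_mid from where it was at the start of the episode above 0.02 m or angle between jar_mid's own z axis and vertical above 0.5 rad).
It also fails if it takes over 96 s, if anything falls off the work surface, if the arm or the gripper's body presses on something with over 40 N, if the wrist force passes 120 N, or if a joint passes its speed limit or range.

## Robot

A 6-joint arm with a two-finger parallel gripper is mounted at the origin on the work surface. World frame = base frame: x ahead of the robot, y to its left, z up, the work surface at z = 0. Lengths are in mm, angles in rad, forces in N, time in s.
With the tool pointing down it reaches from about 275 to 1000 mm from the base axis. Payload 8.4 kg.
Tool frame: the origin (TCP) lies between the finger pads; the fingertips stand 11 mm ahead of it and the grasp point (between the pads) lies 8 mm behind it; z points along the fingers, y is the direction in which the jaws open and shut (so a half turn about z gives the same grasp; the last joint's range is limited). The gripper opens to 85 mm and grips with 20 to 120 N. Pads are 22 mm wide; open, the fingers measure 114 mm over their backs; the gripper's body (76 mm by 85 mm) begins 54 mm behind the grasp point. The pads swing forward as they close: fully open they stand 13 mm farther back than shut.
Start: joints at [1.164, 0.353, 1.633, -0, 1.155, -0.002], TCP at [246.146, 574.491, 218.581] pointing down, gripper open.
Joint ranges: [-2.63, 2.63], [-0.92, 2.1], [0.06, 2.66], [-1.3, 4.44], [0, 2.69], [-3.02, 3.02]. Speed limits (rad/s): [2.22, 2.22, 2.79, 3.14, 3.14, 3.14].

## Interface

Orientations are given as [roll, pitch, yaw] about the fixed x, y, z axes, in that order (R = Rz(yaw) Ry(pitch) Rx(roll)).
In Python, from rig import r, eyes gives the robot as it stands. The module is installed in compiled form; this text tells all that it offers.
- The arm moves only by the tool servo_tool, never from a script. Its argument "rows" is a list of rows, each a list of 3 entries, a list of its own where there are three numbers: the shift along the world's x, y, z in cm, then the turn about the world's z in rad, then the finger opening in cm, from 0 to 8.54. A call has 1 to 5 rows; each row shifts and turns the commanded pose from where the row before left it; what a row does not reach is not made up. A row lasts 1/12 s, in which the tool goes at most 41.7 mm and 7.16 degrees, less where a joint would pass 70% of its speed; a pose out of reach is approached as far as the arm can. A call is refused whole if a number of a shift passes 4.17 or a number of a turn 0.125, either way. A call with a gripper value outside its range is refused whole. The fingers move at their own pace and stop on an object; "squeeze" is the grip in N (left out, the last holds). Time passes only in rows, so rows that do not move let the fingers close. It gives the time, the measured TCP pose, the force and the opening at its end, in the units of the state.
- r.sense(): the state, without advancing time (a new reading comes with each control period).
- eyes.grab_frame(name): name is "scene" or "top" or "wrist"; returns a dict with "frame" (400x640x3 uint8, red, green, blue), "depth" (400x640 float32, mm along the optical axis (not along the pixel's ray), 0 where there is no reading), "vertical_fov" (degrees; the focal length in pixels is half the picture's height over the tangent of half this angle, whatever the lens; pixels are square), "cx", "cy" (the principal point, pixels), "camera_from_world" (4x4, takes a point from world to camera coordinates); the wrist camera has in their place "hand_eye" (4x4, takes a point from camera to tool coordinates, whose origin is the TCP and whose axes are the flange's). Camera axes: x right, y down, z forward; pixel columns grow to the right and rows downward; lengths in mm; the calibration is good to about 2 mm. A picture is of the moment at which its call begins: read the wrist's pose just before it.
- r.sign_off(): hands the job in, once; it reports no verdict.
The state is a dict: "clock": time; "qpos": joint angles; "qvel": joint speeds; "joint_efforts": joint torques, N m; "eef_pos": TCP position; "tcp_rot": TCP orientation; "contact_force": force on the tool from outside, world axes, zero at the start; "wrist_torque": the same for the moment, N m; "opening": opening from 0.0 (shut) to 1.0 (fully open).
Only numpy, scipy, OpenCV 4.12 (cv2) and the standard library are available. Lean on these libraries where they do the work, as an engineer would, in place of code of your own. Each camera call takes 0.05 s, during which the arm holds its last target.

## Working session

There is one attempt and no reset: what is moved stays moved. The work goes in short steps, Python scripts to look and compute and a tool call to move; the robot and the scene stay as the last step left them, time stands still between calls to the robot, and variables do not carry over. Pictures are saved under pics/ and viewed, and the job is handed in when it is done.

Besides the shell and the picture viewer there is one more tool, called as name(argument=value, ...), one argument or row to a line, values as JSON. servo_tool: Moves the arm, as the interface text tells. Its arguments: {"type":"object","properties":{"rows":{"type":"array"},"squeeze":{"type":"number"}},"required":["rows"]}

```bash
mkdir -p pics; python3 - <<'E'
from rig import r, eyes
import cv2, numpy as np
print(r.sense())
for n in ["top","scene"]:
    f=eyes.grab_frame(n)
    cv2.imwrite(f"pics/{n}0.png",f["frame"][:,:,::-1])
    np.savez(f"{n}0.npz",**f)
    print(n,f["vertical_fov"],f["cx"],f["cy"],np.round(f["camera_from_world"],3).tolist())
E
```

```text
{'clock': 0.0, 'qpos': array([ 1.16360724e+00,  3.53678797e-01,  1.63414924e+00, -3.76652851e-06,
        1.15521881e+00, -2.37695745e-03]), 'qvel': array([ 0.00077413, -0.00014553,  0.00078853,  0.00115535, -0.00016547,
       -0.00011185]), 'joint_efforts': array([ 5.55057159e-05, -6.05258560e+01, -3.42053962e+01, -2.08404740e-04,
        9.77464282e-03, -2.08419556e-05]), 'eef_pos': array([245.9388952 , 574.02025223, 217.8361043 ]), 'tcp_rot': array([-3.14013846e+00, -1.28371775e-08,  2.73678205e+00]), 'contact_force': array([ 0.25587928, -1.15823187,  0.37922858]), 'wrist_torque': array([-0.00268471,  0.03399953,  0.02965293]), 'opening': 1.0022853568596115}
top 52.73324884275975 321.723253595717 199.83847968963371 [[0.015, -1.0, -0.005, -1.518], [-0.984, -0.014, -0.175, 602.771], [0.175, 0.007, -0.985, 1174.549], [0.0, 0.0, 0.0, 1.0]]
scene 48.97034843369214 318.3081103380642 197.81442154746378 [[-0.408, 0.913, -0.01, 247.118], [0.72, 0.315, -0.619, -366.713], [-0.562, -0.259, -0.786, 1487.542], [0.0, 0.0, 0.0, 1.0]]
```

View pics/top0.png

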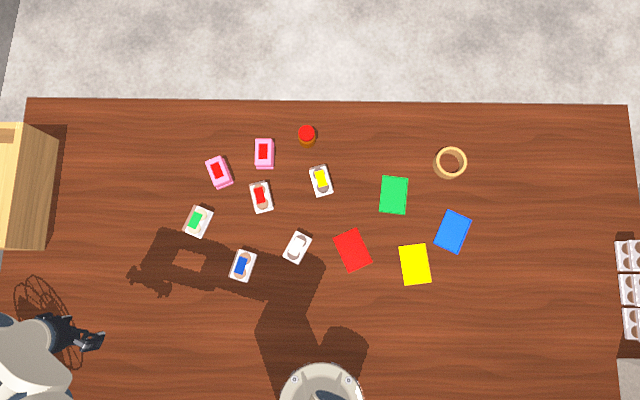

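View pics/scene0.png

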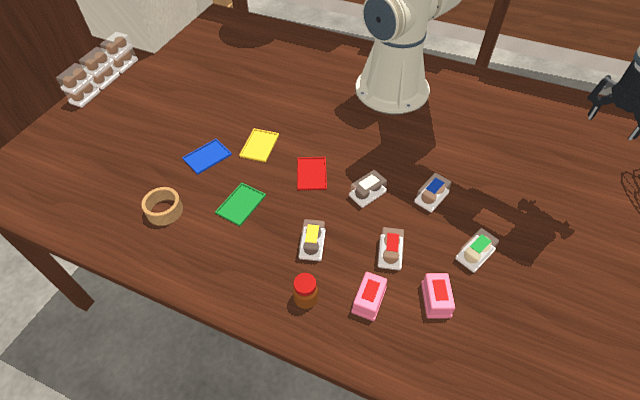

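The top view shows:
- **Red-labelled candidates:** the white-based clear pack at (260,196), and two pink ones at (219,171) and (263,152). The white-based one fits the description, because the pink ones are excluded.
- **Other packs:** yellow (320,180), green (198,220), blue (242,265), white (297,246).
- **Jar:** (307,134).
- **Trays:** red (352,250), yellow (415,264), green (394,195), blue (452,231).

Next I'll measure these and make an enlarged crop.

```bash
cat > h.py <<'E'
import cv2, numpy as np
def back(f,uv,z):
    fl=200/np.tan(np.radians(f["vertical_fov"])/2); T=np.array(f["camera_from_world"]);R=T[:3,:3];t=T[:3,3]
    c=-R.T@t; uv=np.atleast_2d(uv).astype(float)
    d=np.c_[(uv[:,0]-f["cx"])/fl,(uv[:,1]-f["cy"])/fl,np.ones(len(uv))]@R
    return c+d*((z-c[2])/d[:,2])[:,None]
def cloud(f):
    T=np.array(f["camera_from_world"]);R=T[:3,:3];t=T[:3,3]
    fl=200/np.tan(np.radians(f["vertical_fov"])/2);v,u=np.mgrid[0:400,0:640];D=f["depth"]
    P=np.stack([(u-f["cx"])/fl*D,(v-f["cy"])/fl*D,D],-1)
    return (P-t)@R
HUE={'red':(172,6),'yellow':(22,36),'green':(45,85),'blue':(100,130)}
def blobs(f,zs):
    hsv=cv2.cvtColor(np.ascontiguousarray(f["frame"]),cv2.COLOR_RGB2HSV);C=cloud(f);out=[]
    for k,(a,b) in HUE.items():
        h=hsv[...,0]; m=((h>=a)&(h<=b)) if a<b else ((h>=a)|(h<=b))
        m=(m&(hsv[...,1]>150)&(hsv[...,2]>110)).astype(np.uint8)
        n,l,s,c=cv2.connectedComponentsWithStats(m)
        for i in range(1,n):
            if s[i,4]<50: continue
            v,u=np.nonzero(l==i)
            zc=np.median(C[v,u,2]); z=52 if zc>25 else 8
            W=back(f,np.c_[u,v],z)[:,:2].astype(np.float32)
            (x,y),(w,hh),_=cv2.minAreaRect(W)
            box=cv2.boxPoints(((x,y),(w,hh),_)); e=[box[1]-box[0],box[2]-box[1]]; e=max(e,key=np.linalg.norm)
            ang=np.arctan2(e[1],e[0]); ang=(ang+np.pi/2)%np.pi-np.pi/2
            mm=np.mean(W,0); dep=np.median(C[v,u,:2],0)
            print(k,'px',np.round(c[i]).tolist(),'n',s[i,4],'zdepth',round(float(zc),1),'rect',round(x,1),round(y,1),'mean',np.round(mm,1),'dep',np.round(dep,1),'size',round(w),round(hh),'yaw',round(float(ang),3))
E
python3 - <<'E'
from h import *
for n in ["top","scene"]:
    f=dict(np.load(f"{n}0.npz")); print(n); blobs(f,None)
f=dict(np.load("top0.npz"))
cv2.imwrite("pics/crop0.png",cv2.resize(f["frame"][110:300,170:490,::-1],None,fx=2.5,fy=2.5,interpolation=cv2.INTER_CUBIC))
E
```

```text
top
red px [306.0, 132.0] n 220 zdepth 77.1 rect 815.3 60.1 mean [816.9  60.1] dep [808.2  58.6] size 53 50 yaw 0.013
red px [263.0, 151.0] n 121 zdepth 52.3 rect 754.8 193.3 mean [755.  194.1] dep [754.7 194.1] size 45 25 yaw 0.014
red px [216.0, 170.0] n 134 zdepth 52.1 rect 691.9 334.2 mean [691.9 334.2] dep [692.2 334.1] size 49 27 yaw 0.411
red px [259.0, 195.0] n 140 zdepth 51.9 rect 616.2 198.6 mean [616.3 198.5] dep [616.8 198.5] size 50 27 yaw 0.264
red px [352.0, 250.0] n 1089 zdepth 3.3 rect 456.2 -88.3 mean [455.8 -88.2] dep [455.4 -88.4] size 122 85 yaw 0.441
yellow px [320.0, 178.0] n 144 zdepth 51.7 rect 670.8 12.5 mean [671.1  12.5] dep [671.5  12.2] size 50 29 yaw 0.309
yellow px [414.0, 264.0] n 1090 zdepth 3.2 rect 415.5 -279.4 mean [ 414.9 -279.4] dep [ 414.9 -280.4] size 120 84 yaw 0.142
green px [393.0, 195.0] n 932 zdepth 3.2 rect 631.6 -217.2 mean [ 631.2 -217.2] dep [ 631.3 -217.9] size 81 117 yaw -0.113
green px [195.0, 220.0] n 130 zdepth 52.2 rect 535.8 390.9 mean [535.7 390.8] dep [535.7 390.8] size 25 45 yaw -0.4
blue px [452.0, 231.0] n 1007 zdepth 3.3 
[... 792 characters left out ...]
145.0] n 828 zdepth 5.8 rect 415.8 -279.8 mean [ 416.6 -279.7] dep [ 415.9 -281.1] size 127 85 yaw 0.139
yellow px [310.0, 234.0] n 66 zdepth 53.6 rect 669.2 10.9 mean [672.2   7.6] dep [674.9   5.3] size 50 27 yaw 0.333
green px [240.0, 204.0] n 1025 zdepth 5.6 rect 632.0 -218.2 mean [ 634.  -218.3] dep [ 633.9 -220. ] size 84 119 yaw -0.113
green px [479.0, 243.0] n 55 zdepth 54.2 rect 534.4 390.0 mean [534.7 388.6] dep [537.7 387.1] size 25 47 yaw -0.409
blue px [207.0, 156.0] n 870 zdepth 5.6 rect 517.2 -399.7 mean [ 518.7 -399.3] dep [ 517.6 -401.1] size 87 120 yaw -0.428
blue px [435.0, 185.0] n 140 zdepth 54.3 rect 400.9 244.9 mean [400.9 245. ] dep [403.1 245.3] size 26 48 yaw -0.289
```

View pics/crop0.png

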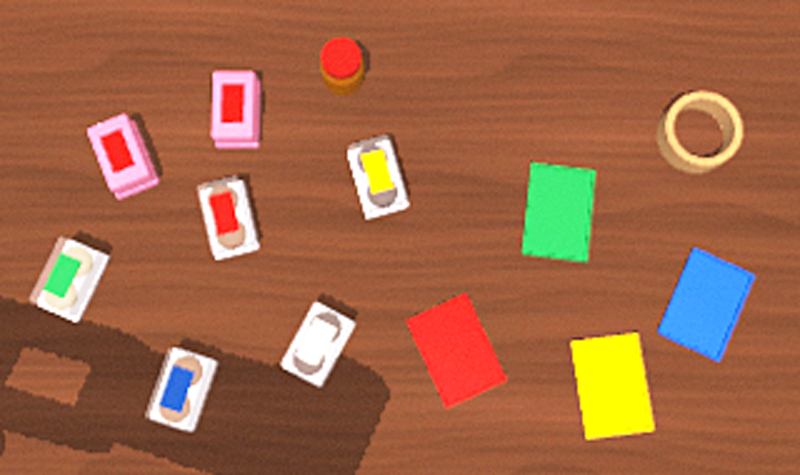

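The crop confirms that only the pack at (260,196) has a white base with a red label. The two pink ones and the jar's cap are decoys. I'll check from the depth cloud whether each label sits at its pack's centre.

```bash
cat > packs.py <<'E'
from h import *
L={'red':(616,198.5),'yellow':(671,12.5),'green':(535.7,390.8),'blue':(403,245.7),'white':(445,75)}
for n in ["top","scene"]:
    f=dict(np.load(f"{n}0.npz"));C=cloud(f).reshape(-1,3)
    for k,c in L.items():
        d=np.hypot(C[:,0]-c[0],C[:,1]-c[1])<70
        for lo,hi in((4,30),(40,60)):
            P=C[d&(C[:,2]>lo)&(C[:,2]<hi)]
            if len(P)<20: print(n,k,lo,len(P));continue
            (x,y),(w,h),a=cv2.minAreaRect(P[:,:2].astype(np.float32))
            print(n,k,lo,len(P),'z',np.round(np.median(P[:,2]),1),'rect',round(x,1),round(y,1),'size',round(w),round(h),round(np.radians(a),3))
E
python3 packs.py
```

```text
top red 4 118 z 9.5 rect 614.7 196.6 size 123 127 0.161
top red 40 487 z 50.5 rect 616.1 199.4 size 87 53 0.257
top yellow 4 124 z 6.0 rect 669.7 12.5 size 129 129 0.43
top yellow 40 475 z 50.6 rect 671.6 12.8 size 88 53 0.293
top green 4 122 z 11.2 rect 541.0 392.6 size 118 128 0.168
top green 40 512 z 50.7 rect 536.3 390.7 size 55 87 1.185
top blue 4 127 z 7.2 rect 400.2 247.7 size 111 132 0.433
top blue 40 539 z 50.7 rect 404.2 246.6 size 54 87 1.27
top white 4 80 z 6.5 rect 447.3 79.8 size 124 126 0.836
top white 40 512 z 50.6 rect 461.7 82.8 size 53 87 1.106
scene red 4 353 z 6.0 rect 619.5 196.9 size 127 134 0.006
scene red 40 733 z 52.6 rect 615.5 198.4 size 89 53 0.264
scene yellow 4 334 z 6.7 rect 669.3 12.0 size 135 132 0.71
scene yellow 40 699 z 52.4 rect 670.0 11.7 size 89 53 0.296
scene green 4 388 z 7.2 rect 539.9 389.5 size 137 125 1.258
scene green 40 760 z 52.6 rect 536.0 389.8 size 53 91 1.172
scene blue 4 384 z 6.5 rect 409.1 243.7 size 135 126 1.436
scene blue 40 579 z 52.7 rect 403.2 245.2 size 53 89 1.281
scene white 4 335 z 12.2 rect 445.9 74.0 size 132 136 0.051
scene white 40 570 z 52.7 rect 460.1 81.8 size 55 87 1.097
```

Depth agrees with the labels (tops at about 51–52 mm, 88×53 mm, yaws match), so each label sits at its pack's centre.

| Item | x, y (mm) | yaw (rad) |
|---|---|---|
| Green pack | 536, 390.5 | −0.395 |
| Blue pack | 403.5, 246 | −0.285 |
| Red pack | 616, 199 | 0.262 |
| Yellow pack | 671, 12.3 | 0.295 |
| Red tray | 456, −88.5 | 0.445 |
| Yellow tray | 415.5, −279.7 | 0.14 |
| Green tray | 632, −218 | −0.113 |
| Blue tray | 518, −399 | −0.43 |

I'll start with the green pack.

servo_tool(
  rows=[
    [[2.9, -1.84, -0.93], 0.01, 8.5],
    [[2.9, -1.84, -0.93], 0, 8.5],
    [[2.9, -1.84, -0.93], 0, 8.5],
    [[2.9, -1.84, -0.93], 0, 8.5],
    [[2.9, -1.84, -0.93], 0, 8.5],
  ],
  squeeze=40,
)

```text
clock: 0.52
eef_pos: [392.1, 481.3, 171.4]
tcp_rot: [-3.141, -0.0, 2.747]
contact_force: [0.2, -0.1, 1.1]
opening: 1.003
```

servo_tool(
  rows=[
    [[2.9, -1.84, -0.93], 0, 8.5],
    [[2.9, -1.84, -0.93], 0, 8.5],
    [[2.9, -1.84, -0.93], 0, 8.5],
    [[2.9, -1.84, -0.93], 0, 8.5],
    [[2.9, -1.84, -0.93], 0, 8.5],
  ],
)

```text
clock: 0.93
eef_pos: [537.2, 389.2, 124.7]
tcp_rot: [-3.141, -0.0, 2.747]
contact_force: [0.7, 0.1, -0.1]
opening: 0.998
```

servo_tool(
  rows=[
    [[0, 0, 0], 0, 8.5],
    [[0, 0, 0], 0, 8.5],
  ],
)

```text
clock: 1.1
eef_pos: [536.9, 388.9, 124.3]
tcp_rot: [-3.14, -0.001, 2.744]
contact_force: [-1.4, -0.4, 0.1]
opening: 0.998
```

servo_tool(
  rows=[
    [[-0.1, 0.15, -2.5], 0, 8.5],
    [[0, 0, -2.5], 0, 8.5],
    [[0, 0, -2.5], 0, 8.5],
    [[0, 0, -1.5], 0, 8.5],
    [[0, 0, -0.9], 0, 8.5],
  ],
)

```text
clock: 1.52
eef_pos: [532.9, 392.1, 24.5]
tcp_rot: [-3.139, -0.002, 2.748]
contact_force: [-0.2, -0.1, -0.2]
opening: 0.996
```

servo_tool(
  rows=[
    [[0, 0, 0], 0, 4.5],
    [[0, 0, 0], 0, 4.5],
    [[0, 0, 0], 0, 4.5],
    [[0, 0, 0], 0, 4.5],
    [[0, 0, 0], 0, 4.5],
  ],
)

```text
clock: 1.93
eef_pos: [535.8, 392.7, 28.1]
tcp_rot: [3.14, 0.001, 2.747]
contact_force: [-1.0, 1.0, 3.8]
opening: 0.639
```

servo_tool(
  rows=[
    [[0, 0, 0], 0, 4.5],
    [[0, 0, 0], 0, 4.5],
  ],
)

```text
clock: 2.1
eef_pos: [535.8, 392.8, 28.0]
tcp_rot: [3.14, 0.001, 2.747]
contact_force: [-2.2, 1.3, 6.9]
opening: 0.64
```

```bash
python3 - <<'E'
from rig import r, eyes
import cv2
print(r.sense())
f=eyes.grab_frame("wrist");cv2.imwrite("pics/w1.png",f["frame"][:,:,::-1])
f=eyes.grab_frame("scene");cv2.imwrite("pics/s1.png",f["frame"][:,:,::-1][150:350,350:640].repeat(2,0).repeat(2,1))
E
```

```text
{'clock': 2.1, 'qpos': array([ 6.30175778e-01,  6.24591030e-01,  1.67072380e+00,  4.03199764e-04,
        8.44134514e-01, -5.46005914e-01]), 'qvel': array([-0.00068058,  0.00051262, -0.00097955, -0.00071408, -0.00046647,
       -0.00046984]), 'joint_efforts': array([-1.29820526e+00, -6.66018677e+01, -2.46902704e+01, -3.96628696e-01,
       -3.31045808e-01,  3.78810440e-02]), 'eef_pos': array([535.78573717, 392.7827088 ,  28.02932698]), 'tcp_rot': array([3.13960422e+00, 8.54928513e-04, 2.74670961e+00]), 'contact_force': array([-2.2169188 ,  1.30528792,  6.94624217]), 'wrist_torque': array([0.02388083, 0.29245265, 0.02363387]), 'opening': 0.6400484037469998}
```

View pics/w1.png

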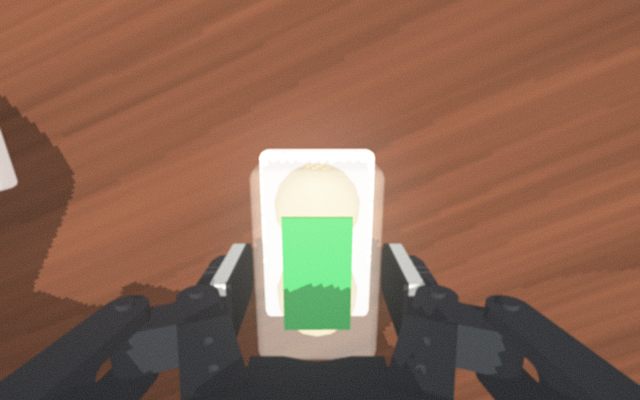

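View pics/s1.png

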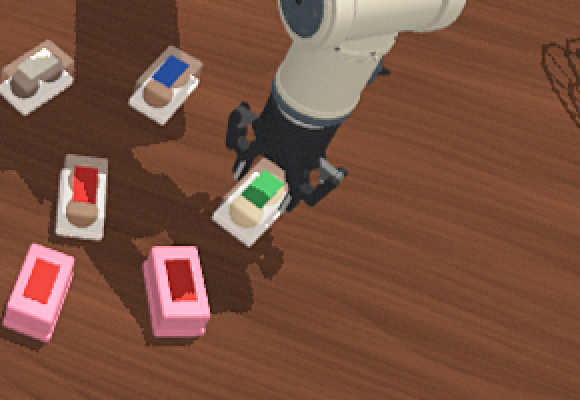

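Wrist view: the pads, around rows 245–290, close on both long sides of the green pack, whose label is centred at (317,272). The scene crop shows the pack upright. The opening of 0.64 (54 mm) fits the 56 mm width, so I'll lift.

servo_tool(
  rows=[
    [[0, 0, 1], 0, 4.5],
    [[0, 0, 2], 0, 4.5],
    [[0, 0, 2.5], 0, 4.5],
    [[0, 0, 2.5], 0, 4.5],
    [[0, 0, 2], 0, 4.5],
  ],
)

```text
clock: 2.62
eef_pos: [535.4, 392.0, 129.0]
tcp_rot: [3.141, 0.001, 2.747]
contact_force: [0.7, 0.7, -1.6]
opening: 0.639
```

servo_tool(
  rows=[
    [[0, 0, 0], 0, 4.5],
  ],
)

```text
clock: 2.7
eef_pos: [537.4, 393.5, 131.8]
tcp_rot: [3.136, 0.004, 2.747]
contact_force: [1.7, -0.2, -1.3]
opening: 0.64
```

```bash
python3 - <<'E'
from rig import r, eyes
import cv2
f=eyes.grab_frame("wrist");a=f["frame"][:,:,::-1][::2,::2]
f=eyes.grab_frame("scene");b=f["frame"][:,:,::-1][120:320,320:640]
cv2.imwrite("pics/s2.png",cv2.hconcat([a,b]))
E
```

```text
(no output)
```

View pics/s2.png

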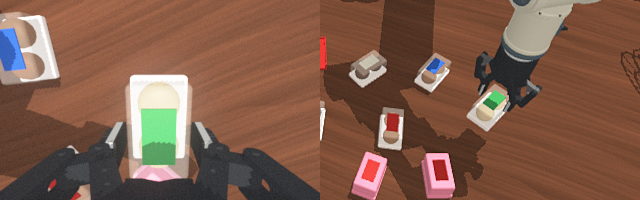

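servo_tool(
  rows=[
    [[0.6, -3.9, 0], 0.04, 4.5],
    [[0.6, -3.9, 0], 0.04, 4.5],
    [[0.6, -3.9, 0], 0.04, 4.5],
    [[0.6, -3.9, 0], 0.04, 4.5],
    [[0.6, -3.9, 0], 0.04, 4.5],
  ],
)

```text
clock: 3.22
eef_pos: [563.8, 194.9, 124.8]
tcp_rot: [-3.14, -0.002, 2.949]
contact_force: [0.8, -0.4, -0.6]
opening: 0.64
```

servo_tool(
  rows=[
    [[0.6, -3.9, 0], 0.04, 4.5],
    [[0.6, -3.9, 0], 0.042, 4.5],
    [[0.6, -3.9, 0], 0, 4.5],
    [[0.6, -3.9, 0], 0, 4.5],
    [[0.6, -3.9, 0], 0, 4.5],
  ],
)

```text
clock: 3.63
eef_pos: [593.8, -0.0, 124.9]
tcp_rot: [-3.141, -0.003, 3.029]
contact_force: [0.1, 1.0, -1.1]
opening: 0.639
```

servo_tool(
  rows=[
    [[0.6, -3.9, 0], 0, 4.5],
    [[0.6, -3.9, 0], 0, 4.5],
    [[0.6, -3.9, 0], 0, 4.5],
    [[0.6, -3.9, 0], 0, 4.5],
    [[0.6, -3.9, 0], 0, 4.5],
  ],
)

```text
clock: 4.05
eef_pos: [623.8, -194.8, 124.7]
tcp_rot: [3.141, -0.003, 3.029]
contact_force: [0.2, 0.2, -1.6]
opening: 0.637
```

servo_tool(
  rows=[
    [[0.3, -1.3, 0], 0, 4.5],
    [[0, -1, 0], 0, 4.5],
    [[0, 0, 0], 0, 4.5],
    [[0, 0, 0], 0, 4.5],
  ],
)

```text
clock: 4.38
eef_pos: [627.2, -215.0, 125.5]
tcp_rot: [3.141, -0.002, 3.028]
contact_force: [-0.6, 0.4, -1.0]
opening: 0.643
```

```bash
cat > chk.py <<'E'
from rig import r, eyes
from h import *
import sys
s=r.sense();print(s["clock"],np.round(s["eef_pos"],1),np.round(s["tcp_rot"],3),np.round(s["contact_force"],1))
for n in ["top","scene"]:
    f=eyes.grab_frame(n);hsv=cv2.cvtColor(np.ascontiguousarray(f["frame"]),cv2.COLOR_RGB2HSV);C=cloud(f)
    a,b=HUE[sys.argv[1]];h=hsv[...,0]; m=((h>=a)&(h<=b)) if a<b else ((h>=a)|(h<=b))
    m&=(hsv[...,1]>140)&(hsv[...,2]>60)
    k=m&(C[...,2]>40)&(np.hypot(C[...,0]-s["eef_pos"][0],C[...,1]-s["eef_pos"][1])<60)
    P=C[k]
    if len(P)>10:
        z=np.median(P[:,2]);v,u=np.nonzero(k);W=back(f,np.c_[u,v],z)[:,:2]
        x=cv2.minAreaRect(W.astype(np.float32));print(n,len(P),'z',np.round(z,1),'rect',np.round(x[0],1),np.round(x[1]),round(np.radians(x[2]),3))
    else: print(n,len(P))
    if n=="scene": cv2.imwrite("pics/%s.png"%sys.argv[2],f["frame"][:,:,::-1])
E
python3 chk.py green c1
```

```text
4.3833 [ 627.2 -215.   125.5] [ 3.141e+00 -2.000e-03  3.028e+00] [-0.6  0.4 -1. ]
top 0
scene 128 z 151.9 rect [ 629.6 -213.8] [26. 48.] 1.483
```

View pics/c1.png

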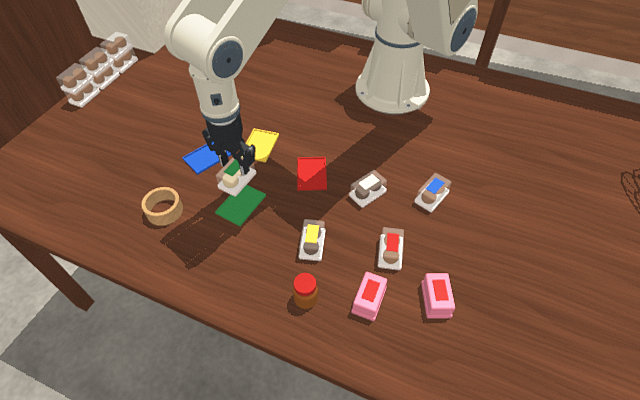

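servo_tool(
  rows=[
    [[0.35, -0.35, -2.5], 0, 4.5],
    [[0, 0, -2.5], 0, 4.5],
    [[0, 0, -2.0], 0, 4.5],
    [[0, 0, -1.3], 0, 4.5],
    [[0, 0, -0.5], 0, 4.5],
  ],
)

```text
clock: 4.9
eef_pos: [630.4, -217.6, 36.4]
tcp_rot: [3.141, -0.003, 3.03]
contact_force: [0.1, 0.2, -0.7]
opening: 0.641
```

servo_tool(
  rows=[
    [[0, 0, 0], 0, 4.5],
    [[0, 0, 0], 0, 4.5],
  ],
)

```text
clock: 5.07
eef_pos: [632.2, -219.1, 39.3]
tcp_rot: [-3.141, 0.001, 3.029]
contact_force: [-0.2, -0.1, -1.0]
opening: 0.639
```

servo_tool(
  rows=[
    [[0, 0, -0.3], 0, 4.5],
    [[0, 0, -0.2], 0, 4.5],
    [[0, 0, 0], 0, 4.5],
  ],
)

```text
clock: 5.32
eef_pos: [631.9, -219.6, 34.1]
tcp_rot: [-3.141, 0.001, 3.029]
contact_force: [0.1, -0.1, -1.0]
opening: 0.639
```

servo_tool(
  rows=[
    [[0, 0, -0.2], 0, 4.5],
    [[0, 0, 0], 0, 4.5],
  ],
)

```text
clock: 5.48
eef_pos: [631.6, -219.6, 31.6]
tcp_rot: [-3.142, 0.0, 3.029]
contact_force: [-0.3, -0.5, -1.3]
opening: 0.639
```

servo_tool(
  rows=[
    [[0, 0, -0.1], 0, 4.5],
    [[0, 0, 0], 0, 4.5],
  ],
)

```text
clock: 5.65
eef_pos: [631.7, -219.6, 31.0]
tcp_rot: [-3.142, 0.0, 3.029]
contact_force: [-1.8, -0.5, 2.7]
opening: 0.639
```

servo_tool(
  rows=[
    [[0, 0, -0.1], 0, 4.5],
    [[0, 0, 0], 0, 4.5],
  ],
)

```text
clock: 5.82
eef_pos: [631.7, -219.6, 31.0]
tcp_rot: [-3.141, 0.0, 3.029]
contact_force: [-5.0, 1.0, 12.8]
opening: 0.637
```

Contact came at z 31 as predicted. Opening and retreating.

servo_tool(
  rows=[
    [[0, 0, 0.1], 0, 6.5],
    [[0, 0, 0], 0, 8],
    [[0, 0, 0], 0, 8],
    [[0, 0, 0], 0, 8],
    [[0, 0, 0], 0, 8],
  ],
)

```text
clock: 6.23
eef_pos: [631.6, -219.5, 30.3]
tcp_rot: [3.142, -0.0, 3.029]
contact_force: [-0.0, 1.4, -0.1]
opening: 0.931
```

servo_tool(
  rows=[
    [[0, 0, 1.5], 0, 8],
    [[0, 0, 2.5], 0, 8],
    [[0, 0, 2.5], 0, 8],
    [[0, 0, 2.5], 0, 8.5],
    [[0, 0, 1], 0, 8.5],
  ],
)

```text
clock: 6.65
eef_pos: [633.3, -220.1, 134.0]
tcp_rot: [-3.141, 0.004, 3.029]
contact_force: [0.9, -0.4, -0.2]
opening: 0.997
```

servo_tool(
  rows=[
    [[-1.63, 3.32, 0], -0.04, 8.5],
    [[-1.63, 3.32, 0], -0.04, 8.5],
    [[-1.63, 3.32, 0], -0.04, 8.5],
    [[-1.63, 3.32, 0], -0.04, 8.5],
    [[-1.63, 3.32, 0], -0.012, 8.5],
  ],
)

```text
clock: 7.07
eef_pos: [548.8, -52.3, 130.0]
tcp_rot: [-3.142, -0.001, 2.854]
contact_force: [0.0, -0.6, 0.4]
opening: 0.997
```

servo_tool(
  rows=[
    [[-1.63, 3.32, 0], 0, 8.5],
    [[-1.63, 3.32, 0], 0, 8.5],
    [[-1.63, 3.32, 0], 0, 8.5],
    [[-1.63, 3.32, 0], 0, 8.5],
    [[-1.63, 3.32, 0], 0, 8.5],
  ],
)

```text
clock: 7.48
eef_pos: [467.4, 113.8, 130.1]
tcp_rot: [-3.141, -0.0, 2.857]
contact_force: [0.9, 0.3, 0.2]
opening: 0.997
```

servo_tool(
  rows=[
    [[-1.63, 3.32, 0], 0, 8.5],
    [[-1.63, 3.32, 0], 0, 8.5],
    [[-1.63, 3.32, 0], 0, 8.5],
    [[-1.63, 3.32, 0], 0, 8.5],
    [[0, 0, 0], 0, 8.5],
  ],
)

```text
clock: 7.9
eef_pos: [401.0, 249.7, 130.3]
tcp_rot: [3.14, -0.001, 2.86]
contact_force: [1.2, -0.5, 0.3]
opening: 0.999
```

servo_tool(
  rows=[
    [[0, 0, 0], 0, 8.5],
    [[0, 0, 0], 0, 8.5],
  ],
)

```text
clock: 8.07
eef_pos: [403.2, 245.1, 130.2]
tcp_rot: [-3.141, -0.0, 2.858]
contact_force: [0.4, -0.3, -0.6]
opening: 0.994
```

```bash
python3 - <<'E'
from rig import r, eyes
from h import *
print(r.sense()["eef_pos"])
f=eyes.grab_frame("top");np.savez("top1.npz",**f);cv2.imwrite("pics/t1.png",f["frame"][:,:,::-1])
blobs(f,None)
E
```

```text
[403.2273305  245.14427312 130.19530562]
red px [306.0, 132.0] n 220 zdepth 77.3 rect 815.3 60.1 mean [816.9  60.2] dep [807.1  58.6] size 53 50 yaw 0.013
red px [263.0, 151.0] n 125 zdepth 52.1 rect 754.9 192.7 mean [755.3 193.7] dep [754.6 193.6] size 46 25 yaw 0.039
red px [216.0, 170.0] n 135 zdepth 52.6 rect 691.9 334.2 mean [692.  334.3] dep [691.5 334. ] size 49 27 yaw 0.411
red px [259.0, 195.0] n 140 zdepth 51.6 rect 616.2 198.6 mean [616.3 198.5] dep [616.9 198.6] size 50 27 yaw 0.264
red px [352.0, 250.0] n 1087 zdepth 3.2 rect 456.1 -88.2 mean [456.  -88.1] dep [455.4 -88.4] size 122 85 yaw 0.441
yellow px [320.0, 178.0] n 145 zdepth 51.7 rect 671.1 12.6 mean [671.3  12.6] dep [671.2  13.3] size 50 29 yaw 0.309
yellow px [414.0, 264.0] n 1085 zdepth 3.3 rect 415.5 -279.5 mean [ 414.9 -279.4] dep [ 414.7 -280.2] size 119 84 yaw 0.14
green px [391.0, 198.0] n 309 zdepth 4.0 rect 631.6 -217.3 mean [ 619.7 -209.9] dep [ 611.9 -195.9] size 81 117 yaw -0.11
green px [396.0, 191.0] n 119 zdepth 55.2 rect 633.7 -219.0 mean [ 633.8 -219.2] dep [ 633.  -218.5] size 24 44 yaw -0.019
blue px [452.0, 231.0] n 1009 zdepth 3.3 rect 518.5 -398.6 mean [ 517.9 -398.4] dep [ 518.4 -399.3] size 82 119 yaw -0.43
```

View pics/t1.png

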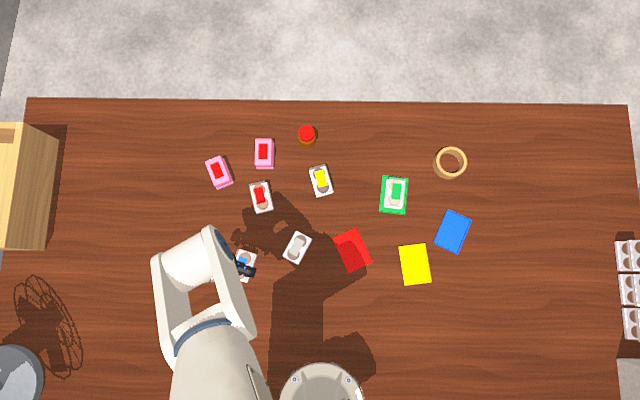

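The top view shows the green pack sitting inside its tray at (396,193). It measures (633.5, −218.7) against a tray centre of (632, −218), with its top at about 55 mm, which is right. The tool is over the blue pack, so I'll descend and grip.

servo_tool(
  rows=[
    [[0, 0.05, -2.5], 0, 8.5],
    [[0, 0, -2.7], 0, 8.5],
    [[0, 0, -2.6], 0, 8.5],
    [[0, 0, -1.8], 0, 8.5],
    [[0, 0, -0.8], 0, 8.5],
  ],
)

```text
clock: 8.53
eef_pos: [402.7, 243.7, 24.3]
tcp_rot: [-3.139, -0.002, 2.855]
contact_force: [-0.3, -0.2, -0.3]
opening: 0.994
```

servo_tool(
  rows=[
    [[0, 0, 0], 0, 8.5],
    [[0, 0, 0], 0, 4.5],
    [[0, 0, 0], 0, 4.5],
    [[0, 0, 0], 0, 4.5],
    [[0, 0, 0], 0, 4.5],
  ],
)

```text
clock: 8.95
eef_pos: [404.4, 246.1, 28.0]
tcp_rot: [3.14, 0.002, 2.857]
contact_force: [0.4, -2.0, 6.4]
opening: 0.64
```

servo_tool(
  rows=[
    [[0, 0, 0], 0, 4.5],
    [[0, 0, 0], 0, 4.5],
    [[0, 0, 0], 0, 4.5],
  ],
)

```text
clock: 9.2
eef_pos: [404.4, 246.0, 28.0]
tcp_rot: [3.14, 0.002, 2.857]
contact_force: [0.7, -2.3, 6.6]
opening: 0.641
```

servo_tool(
  rows=[
    [[0, 0, 1], 0, 4.5],
    [[0, 0, 2], 0, 4.5],
    [[0, 0, 2.5], 0, 4.5],
    [[0, 0, 2.5], 0, 4.5],
    [[0, 0, 2], 0, 4.5],
  ],
)

```text
clock: 9.62
eef_pos: [403.7, 246.1, 129.3]
tcp_rot: [3.14, 0.001, 2.857]
contact_force: [0.6, 0.3, -1.5]
opening: 0.642
```

servo_tool(
  rows=[
    [[0.67, -3.79, 0], -0.03, 4.5],
    [[0.67, -3.79, 0], -0.03, 4.5],
    [[0.67, -3.79, 0], -0.03, 4.5],
    [[0.67, -3.79, 0], -0.03, 4.5],
    [[0.67, -3.79, 0], -0.025, 4.5],
  ],
)

```text
clock: 10.03
eef_pos: [437.1, 54.8, 127.9]
tcp_rot: [3.141, 0.001, 2.711]
contact_force: [0.6, 0.5, -1.2]
opening: 0.643
```

servo_tool(
  rows=[
    [[0.67, -3.79, 0], 0, 4.5],
    [[0.67, -3.79, 0], 0, 4.5],
    [[0.67, -3.79, 0], 0, 4.5],
    [[0.67, -3.79, 0], 0, 4.5],
    [[0.67, -3.79, 0], 0, 4.5],
  ],
)

```text
clock: 10.45
eef_pos: [470.5, -135.2, 127.9]
tcp_rot: [3.141, 0.001, 2.712]
contact_force: [1.6, 0.3, -1.1]
opening: 0.637
```

servo_tool(
  rows=[
    [[0.67, -3.79, 0], 0, 4.5],
    [[0.67, -3.79, 0], 0, 4.5],
    [[0.67, -3.79, 0], 0, 4.5],
    [[0.67, -3.79, 0], 0, 4.5],
    [[0.67, -3.79, 0], 0, 4.5],
  ],
)

```text
clock: 10.87
eef_pos: [503.9, -324.7, 127.9]
tcp_rot: [3.142, 0.001, 2.712]
contact_force: [1.0, 0.8, -0.7]
opening: 0.642
```

servo_tool(
  rows=[
    [[0.67, -3.0, 0], 0, 4.5],
    [[0.6, -3.0, 0], 0, 4.5],
    [[0, -1.4, 0], 0, 4.5],
    [[0, 0, 0], 0, 4.5],
    [[0, 0, 0], 0, 4.5],
  ],
)

```text
clock: 11.28
eef_pos: [516.2, -396.6, 127.0]
tcp_rot: [3.141, -0.0, 2.711]
contact_force: [0.3, 1.2, -1.3]
opening: 0.64
```

```bash
python3 chk.py blue c2
```

```text
11.2833 [ 516.2 -396.6  127. ] [ 3.141 -0.     2.711] [ 0.3  1.2 -1.3]
top 90 z 150.6 rect [ 511.4 -378.6] [56. 27.] 1.109
scene 52 z 153.0 rect [ 523.9 -398.1] [25. 27.] 1.198
```

View pics/c2.png

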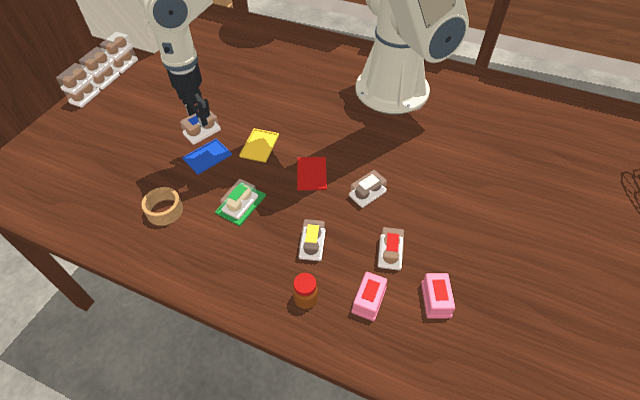

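The scene view shows the blue pack level in the gripper at (200,127) over its tray, with the green pack sitting in its tray. The blue label is partly hidden, so I'll go by the TCP and lower it.

servo_tool(
  rows=[
    [[0.18, -0.24, -2.5], 0, 4.5],
    [[0, 0, -2.5], 0, 4.5],
    [[0, 0, -2.2], 0, 4.5],
    [[0, 0, -1.3], 0, 4.5],
    [[0, 0, -0.5], 0, 4.5],
  ],
)

```text
clock: 11.8
eef_pos: [517.4, -397.0, 34.7]
tcp_rot: [3.141, -0.004, 2.713]
contact_force: [-0.4, -0.2, -1.6]
opening: 0.64
```

servo_tool(
  rows=[
    [[0, 0, 0], 0, 4.5],
    [[0, 0, -0.2], 0, 4.5],
    [[0, 0, -0.1], 0, 4.5],
    [[0, 0, 0], 0, 4.5],
  ],
)

```text
clock: 12.13
eef_pos: [519.1, -399.5, 34.7]
tcp_rot: [-3.141, 0.002, 2.712]
contact_force: [-0.4, -0.4, -2.1]
opening: 0.641
```

servo_tool(
  rows=[
    [[0, 0, -0.25], 0, 4.5],
    [[0, 0, 0], 0, 4.5],
    [[0, 0, -0.1], 0, 4.5],
    [[0, 0, 0], 0, 4.5],
  ],
)

```text
clock: 12.47
eef_pos: [518.5, -399.3, 31.0]
tcp_rot: [-3.142, 0.0, 2.712]
contact_force: [-2.4, 1.1, 6.7]
opening: 0.64
```

servo_tool(
  rows=[
    [[0, 0, -0.1], 0, 4.5],
    [[0, 0, 0], 0, 4.5],
  ],
)

```text
clock: 12.63
eef_pos: [518.5, -399.3, 31.0]
tcp_rot: [-3.142, 0.0, 2.712]
contact_force: [-5.1, 3.3, 14.8]
opening: 0.633
```

servo_tool(
  rows=[
    [[0, 0, 0.1], 0, 6.5],
    [[0, 0, 0], 0, 8],
    [[0, 0, 0], 0, 8],
    [[0, 0, 0], 0, 8],
    [[0, 0, 0], 0, 8],
  ],
)

```text
clock: 13.05
eef_pos: [518.4, -399.1, 29.9]
tcp_rot: [3.142, -0.0, 2.712]
contact_force: [0.1, 0.3, -0.3]
opening: 0.937
```

servo_tool(
  rows=[
    [[0, 0, 1.5], 0, 8],
    [[0, 0, 2.5], 0, 8],
    [[0, 0, 2.5], 0, 8],
    [[0, 0, 2.5], 0, 8.5],
    [[0, 0, 1], 0, 8.5],
  ],
)

```text
clock: 13.47
eef_pos: [519.8, -400.1, 133.4]
tcp_rot: [-3.141, 0.004, 2.712]
contact_force: [0.9, -0.6, 0.1]
opening: 0.994
```

servo_tool(
  rows=[
    [[0.61, 3.74, 0], 0.044, 8.5],
    [[0.61, 3.74, 0], 0.044, 8.5],
    [[0.61, 3.74, 0], 0.044, 8.5],
    [[0.61, 3.74, 0], 0.044, 8.5],
    [[0.61, 3.74, 0], 0.044, 8.5],
  ],
)

```text
clock: 13.88
eef_pos: [548.6, -210.4, 129.4]
tcp_rot: [3.141, -0.001, 2.933]
contact_force: [-0.2, 0.1, 0.5]
opening: 0.998
```

servo_tool(
  rows=[
    [[0.61, 3.74, 0], 0.044, 8.5],
    [[0.61, 3.74, 0], 0.044, 8.5],
    [[0.61, 3.74, 0], 0.044, 8.5],
    [[0.61, 3.74, 0], 0.044, 8.5],
    [[0.61, 3.74, 0], 0.044, 8.5],
  ],
)

```text
clock: 14.3
eef_pos: [579.1, -23.2, 129.5]
tcp_rot: [-3.142, -0.001, -3.129]
contact_force: [0.6, -0.3, -0.3]
opening: 0.996
```

servo_tool(
  rows=[
    [[0.61, 3.74, 0], 0.044, 8.5],
    [[0.61, 3.74, 0], 0.044, 8.5],
    [[0.61, 3.74, 0], 0.044, 8.5],
    [[0.61, 3.74, 0], 0.044, 8.5],
    [[0.61, 3.74, 0], 0.044, 8.5],
  ],
)

```text
clock: 14.72
eef_pos: [609.6, 163.8, 129.4]
tcp_rot: [-3.142, -0.001, -2.909]
contact_force: [1.1, -0.1, 1.1]
opening: 0.999
```

servo_tool(
  rows=[
    [[0.6, 3.7, 0], 0.032, 8.5],
    [[0, 0, 0], 0, 8.5],
    [[0, 0, 0], 0, 8.5],
    [[0, 0, 0], 0, 8.5],
  ],
)

```text
clock: 15.05
eef_pos: [615.3, 198.5, 129.2]
tcp_rot: [-3.141, -0.001, -2.879]
contact_force: [0.4, -0.8, 0.3]
opening: 0.992
```

```bash
python3 - <<'E'
from rig import r, eyes
from h import *
s=r.sense();print(s["eef_pos"],s["tcp_rot"])
f=eyes.grab_frame("top");np.savez("top1.npz",**f);cv2.imwrite("pics/t2.png",f["frame"][:,:,::-1])
blobs(f,None)
E
```

```text
[615.29342443 198.46313031 129.24282346] [-3.14112833e+00 -1.49391944e-03 -2.87902109e+00]
red px [306.0, 132.0] n 221 zdepth 77.4 rect 815.3 60.1 mean [817.   60.3] dep [808.7  58.9] size 53 50 yaw 0.013
red px [263.0, 150.0] n 116 zdepth 51.5 rect 754.9 192.7 mean [757.  192.3] dep [757.5 192.2] size 46 25 yaw 0.039
red px [352.0, 250.0] n 1084 zdepth 3.3 rect 456.0 -88.4 mean [455.4 -88.2] dep [455.2 -88.4] size 122 85 yaw 0.444
yellow px [321.0, 178.0] n 141 zdepth 51.6 rect 671.0 11.5 mean [670.6  11.9] dep [671.1  11.1] size 50 28 yaw 0.257
yellow px [414.0, 264.0] n 1073 zdepth 3.1 rect 415.6 -279.0 mean [ 415.2 -279.1] dep [ 415.  -280.1] size 119 83 yaw 0.138
green px [391.0, 198.0] n 314 zdepth 4.0 rect 631.9 -217.3 mean [ 620.2 -210. ] dep [ 611.4 -196.3] size 81 117 yaw -0.117
green px [396.0, 191.0] n 121 zdepth 55.1 rect 633.7 -219.0 mean [ 633.6 -219.2] dep [ 632.6 -218.9] size 24 44 yaw -0.019
blue px [449.0, 232.0] n 338 zdepth 5.0 rect 518.6 -398.5 mean [ 515.7 -390.6] dep [ 512.5 -386.1] size 82 119 yaw -0.426
blue px [456.0, 230.0] n 142 zdepth 54.7 rect 518.3 -398.2 mean [ 517.9 -398.3] dep [ 517.1 -397.5] size 27 48 yaw -0.435
```

View pics/t2.png

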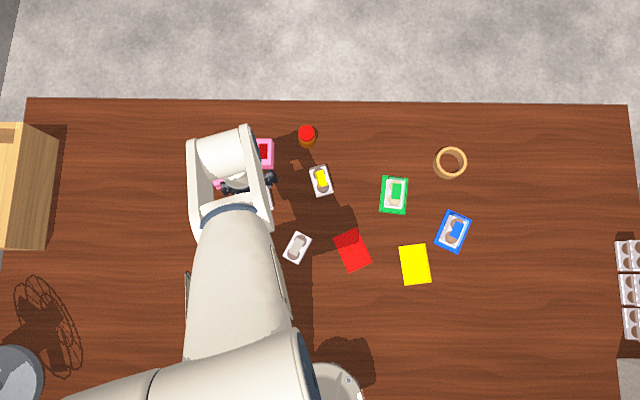

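The blue pack is in its tray at (455,230), measured (518.3, −398.2), top about 55 mm. Now gripping the red pack.

servo_tool(
  rows=[
    [[0.05, 0, -2.5], 0, 8.5],
    [[0, 0, -2.7], 0, 8.5],
    [[0, 0, -2.6], 0, 8.5],
    [[0, 0, -1.8], 0, 8.5],
    [[0, 0, -0.75], 0, 8.5],
  ],
)

```text
clock: 15.52
eef_pos: [614.5, 196.5, 23.7]
tcp_rot: [-3.141, -0.005, -2.882]
contact_force: [0.2, 1.0, -0.3]
opening: 0.995
```

servo_tool(
  rows=[
    [[0, 0, 0], 0, 8.5],
    [[0, 0, 0], 0, 4.5],
    [[0, 0, 0], 0, 4.5],
    [[0, 0, 0], 0, 4.5],
    [[0, 0, 0], 0, 4.5],
  ],
)

```text
clock: 15.93
eef_pos: [617.7, 199.0, 28.5]
tcp_rot: [-3.141, 0.003, -2.879]
contact_force: [-0.7, -2.1, 6.2]
opening: 0.64
```

servo_tool(
  rows=[
    [[0, 0, 0], 0, 4.5],
    [[0, 0, 0], 0, 4.5],
    [[0, 0, 0], 0, 4.5],
  ],
)

```text
clock: 16.18
eef_pos: [617.6, 199.0, 28.5]
tcp_rot: [-3.141, 0.003, -2.879]
contact_force: [-1.0, -1.9, 7.1]
opening: 0.639
```

servo_tool(
  rows=[
    [[0, 0, 1], 0, 4.5],
    [[0, 0, 2], 0, 4.5],
    [[0, 0, 2.5], 0, 4.5],
    [[0, 0, 2.5], 0, 4.5],
    [[0, 0, 2], 0, 4.5],
  ],
)

```text
clock: 16.6
eef_pos: [616.9, 199.1, 129.5]
tcp_rot: [3.141, 0.002, -2.879]
contact_force: [0.6, 0.1, -1.4]
opening: 0.637
```

servo_tool(
  rows=[
    [[-1.79, -3.19, 0], 0.026, 4.5],
    [[-1.79, -3.19, 0], 0.026, 4.5],
    [[-1.79, -3.19, 0], 0.026, 4.5],
    [[-1.79, -3.19, 0], 0.026, 4.5],
    [[-1.79, -3.19, 0], 0.026, 4.5],
  ],
)

```text
clock: 17.02
eef_pos: [526.0, 38.3, 127.6]
tcp_rot: [-3.141, 0.001, -2.747]
contact_force: [0.5, -0.3, -1.6]
opening: 0.644
```

servo_tool(
  rows=[
    [[-1.79, -3.19, 0], 0.026, 4.5],
    [[-1.79, -3.19, 0], 0.026, 4.5],
    [[-1.79, -3.19, 0], 0, 4.5],
    [[-1.0, -2.0, 0], 0, 4.5],
    [[-0.6, -1.2, 0], 0, 4.5],
  ],
)

```text
clock: 17.43
eef_pos: [455.8, -90.2, 127.6]
tcp_rot: [-3.141, 0.0, -2.699]
contact_force: [1.0, -0.6, -1.3]
opening: 0.641
```

servo_tool(
  rows=[
    [[0, 0, 0], 0, 4.5],
    [[0, 0, 0], 0, 4.5],
  ],
)

```text
clock: 17.6
eef_pos: [457.5, -88.7, 127.5]
tcp_rot: [-3.141, 0.001, -2.699]
contact_force: [0.2, -0.1, -0.7]
opening: 0.641
```

```bash
python3 chk.py red c3
```

```text
17.6 [457.5 -88.7 127.5] [-3.141e+00  1.000e-03 -2.699e+00] [ 0.2 -0.1 -0.7]
top 0
scene 151 z 152.8 rect [455.8 -89.1] [48. 26.] 0.425
```

View pics/c3.png

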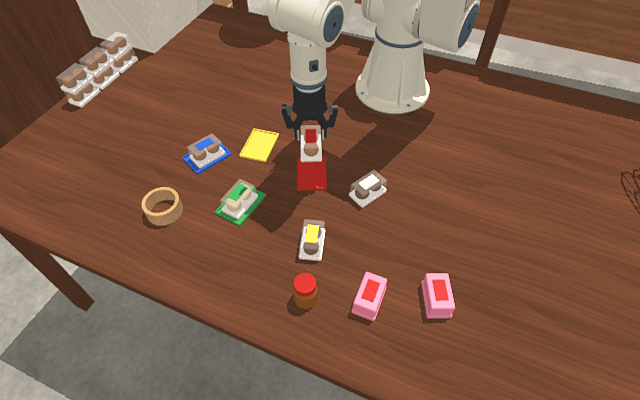

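The scene view shows the red pack level at (311,142) above its tray. It measures (455.8, −89.1), which matches the tray centre. Lowering.

servo_tool(
  rows=[
    [[-0.1, 0, -2.5], 0, 4.5],
    [[0, 0, -2.5], 0, 4.5],
    [[0, 0, -2.2], 0, 4.5],
    [[0, 0, -1.3], 0, 4.5],
    [[0, 0, -0.5], 0, 4.5],
  ],
)

```text
clock: 18.12
eef_pos: [455.5, -87.1, 34.8]
tcp_rot: [3.14, -0.002, -2.696]
contact_force: [0.6, 0.6, -1.6]
opening: 0.642
```

servo_tool(
  rows=[
    [[0, 0, 0], 0, 4.5],
    [[0, 0, -0.2], 0, 4.5],
    [[0, 0, -0.15], 0, 4.5],
    [[0, 0, 0], 0, 4.5],
  ],
)

```text
clock: 18.45
eef_pos: [456.9, -88.3, 33.7]
tcp_rot: [-3.141, 0.001, -2.697]
contact_force: [-0.2, -0.8, -0.9]
opening: 0.642
```

servo_tool(
  rows=[
    [[0, 0, -0.15], 0, 4.5],
    [[0, 0, 0], 0, 4.5],
    [[0, 0, 0], 0, 4.5],
  ],
)

```text
clock: 18.7
eef_pos: [456.4, -88.4, 31.9]
tcp_rot: [-3.141, 0.0, -2.698]
contact_force: [-0.3, 0.0, -0.7]
opening: 0.633
```

servo_tool(
  rows=[
    [[0, 0, -0.1], 0, 4.5],
    [[0, 0, 0], 0, 4.5],
  ],
)

```text
clock: 18.87
eef_pos: [456.5, -88.5, 31.4]
tcp_rot: [-3.141, 0.0, -2.697]
contact_force: [-3.6, 1.3, 12.3]
opening: 0.641
```

servo_tool(
  rows=[
    [[0, 0, -0.05], 0, 4.5],
    [[0, 0, 0], 0, 4.5],
  ],
)

```text
clock: 19.03
eef_pos: [456.5, -88.4, 31.4]
tcp_rot: [-3.141, 0.0, -2.698]
contact_force: [-5.5, 0.5, 21.4]
opening: 0.643
```

servo_tool(
  rows=[
    [[0, 0, 0.15], 0, 6.5],
    [[0, 0, 0], 0, 8],
    [[0, 0, 0], 0, 8],
    [[0, 0, 0], 0, 8],
    [[0, 0, 0], 0, 8],
  ],
)

```text
clock: 19.45
eef_pos: [456.2, -88.3, 31.4]
tcp_rot: [3.141, -0.0, -2.697]
contact_force: [-0.1, 0.0, -0.8]
opening: 0.937
```

servo_tool(
  rows=[
    [[0, 0, 1.5], 0, 8],
    [[0, 0, 2.5], 0, 8],
    [[0, 0, 2.5], 0, 8],
    [[0, 0, 2.5], 0, 8.5],
    [[0, 0, 1], 0, 8.5],
  ],
)

```text
clock: 19.87
eef_pos: [457.6, -88.6, 134.2]
tcp_rot: [-3.14, 0.003, -2.697]
contact_force: [2.0, -1.1, 0.1]
opening: 0.994
```

servo_tool(
  rows=[
    [[3.06, 1.44, 0], -0.03, 8.5],
    [[3.06, 1.44, 0], -0.03, 8.5],
    [[3.06, 1.44, 0], -0.03, 8.5],
    [[3.06, 1.44, 0], -0.03, 8.5],
    [[3.06, 1.44, 0], -0.029, 8.5],
  ],
)

```text
clock: 20.28
eef_pos: [610.3, -15.5, 130.8]
tcp_rot: [3.141, -0.001, -2.848]
contact_force: [-0.6, 0.0, 0.5]
opening: 0.995
```

servo_tool(
  rows=[
    [[3.06, 1.44, 0], 0, 8.5],
    [[3.06, 1.44, 0], 0, 8.5],
    [[0, 0, 0], 0, 8.5],
    [[0, 0, 0], 0, 8.5],
    [[0, 0, 0], 0, 8.5],
  ],
)

```text
clock: 20.7
eef_pos: [669.2, 12.4, 130.3]
tcp_rot: [3.141, -0.002, -2.846]
contact_force: [0.3, -0.7, -0.9]
opening: 0.996
```

```bash
python3 - <<'E'
from rig import r, eyes
from h import *
s=r.sense();print(s["eef_pos"],s["tcp_rot"])
f=eyes.grab_frame("top");np.savez("top1.npz",**f);cv2.imwrite("pics/t3.png",f["frame"][:,:,::-1])
blobs(f,None)
E
```

```text
[669.2404117   12.3811955  130.31306385] [ 3.14111742e+00 -2.33899183e-03 -2.84599955e+00]
red px [262.0, 151.0] n 136 zdepth 51.9 rect 754.8 194.2 mean [754.8 194.2] dep [754.8 194.1] size 45 28 yaw 0.014
red px [216.0, 170.0] n 137 zdepth 52.1 rect 692.0 334.0 mean [692.  334.1] dep [691.8 334.2] size 49 27 yaw 0.423
red px [367.0, 255.0] n 108 zdepth 3.4 rect 447.5 -134.5 mean [ 439.9 -132.8] dep [ 437.4 -132.2] size 80 26 yaw 0.089
yellow px [414.0, 264.0] n 1070 zdepth 3.1 rect 415.6 -279.0 mean [ 415.1 -279. ] dep [ 414.9 -280.1] size 119 83 yaw 0.138
green px [391.0, 198.0] n 316 zdepth 4.0 rect 631.6 -217.1 mean [ 619.6 -209.8] dep [ 611.3 -194.9] size 81 117 yaw -0.114
green px [396.0, 191.0] n 122 zdepth 54.8 rect 633.7 -219.0 mean [ 633.6 -219.3] dep [ 632.9 -218.5] size 24 44 yaw -0.019
blue px [449.0, 232.0] n 343 zdepth 4.9 rect 518.5 -398.6 mean [ 515.1 -390.7] dep [ 511.1 -386.2] size 82 119 yaw -0.43
blue px [456.0, 230.0] n 144 zdepth 55.1 rect 518.3 -398.2 mean [ 518.  -398.1] dep [ 516.6 -396.6] size 27 48 yaw -0.435
```

View pics/t3.png

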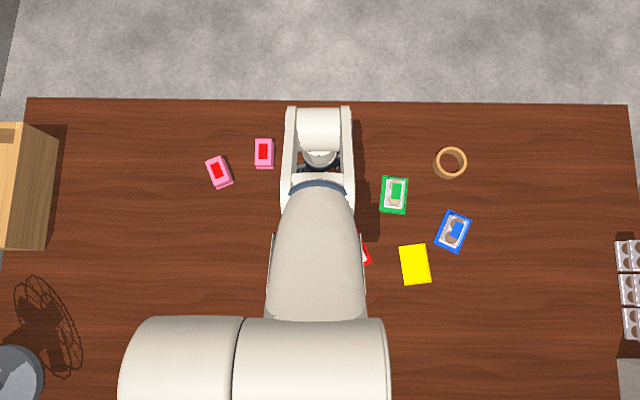

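The arm hides the red tray here, so I'll check the red pack later. The tool is over the yellow pack, so I'll descend and grip.

servo_tool(
  rows=[
    [[0.1, 0, -2.5], 0, 8.5],
    [[0, 0, -2.7], 0, 8.5],
    [[0, 0, -2.6], 0, 8.5],
    [[0, 0, -1.8], 0, 8.5],
    [[0, 0, -0.85], 0, 8.5],
  ],
)

```text
clock: 21.17
eef_pos: [668.5, 11.7, 24.5]
tcp_rot: [3.14, -0.004, -2.847]
contact_force: [-1.1, -0.1, -0.4]
opening: 0.994
```

servo_tool(
  rows=[
    [[0, 0, 0], 0, 8.5],
    [[0, 0, 0], 0, 4.5],
    [[0, 0, 0], 0, 4.5],
    [[0, 0, 0], 0, 4.5],
    [[0, 0, 0], 0, 4.5],
  ],
)

```text
clock: 21.58
eef_pos: [672.6, 12.4, 29.1]
tcp_rot: [-3.141, 0.003, -2.846]
contact_force: [-2.3, -0.8, 6.2]
opening: 0.642
```

servo_tool(
  rows=[
    [[0, 0, 0], 0, 4.5],
    [[0, 0, 0], 0, 4.5],
    [[0, 0, 0], 0, 4.5],
  ],
)

```text
clock: 21.83
eef_pos: [672.6, 12.4, 29.2]
tcp_rot: [-3.141, 0.003, -2.846]
contact_force: [-1.6, -0.4, 5.3]
opening: 0.637
```

servo_tool(
  rows=[
    [[0, 0, 1], 0, 4.5],
    [[0, 0, 2], 0, 4.5],
    [[0, 0, 2.5], 0, 4.5],
    [[0, 0, 2.5], 0, 4.5],
    [[0, 0, 2], 0, 4.5],
  ],
)

```text
clock: 22.25
eef_pos: [672.0, 12.5, 130.0]
tcp_rot: [-3.141, 0.002, -2.846]
contact_force: [0.1, 0.5, -2.0]
opening: 0.637
```

servo_tool(
  rows=[
    [[-2.33, -2.65, 0], -0.026, 4.5],
    [[-2.33, -2.65, 0], -0.026, 4.5],
    [[-2.33, -2.65, 0], -0.026, 4.5],
    [[-2.33, -2.65, 0], -0.026, 4.5],
    [[-2.33, -2.65, 0], -0.026, 4.5],
  ],
)

```text
clock: 22.67
eef_pos: [554.0, -120.9, 128.3]
tcp_rot: [-3.141, 0.001, -2.977]
contact_force: [0.4, -0.5, -1.6]
opening: 0.64
```

servo_tool(
  rows=[
    [[-2.33, -2.65, 0], -0.026, 4.5],
    [[-2.33, -2.65, 0], 0, 4.5],
    [[-2.33, -2.65, 0], 0, 4.5],
    [[-2.33, -2.65, 0], 0, 4.5],
    [[-2.33, -2.65, 0], 0, 4.5],
  ],
)

```text
clock: 23.08
eef_pos: [437.4, -253.6, 128.2]
tcp_rot: [-3.141, 0.001, -3.002]
contact_force: [1.0, -0.4, -1.7]
opening: 0.639
```

servo_tool(
  rows=[
    [[-1.4, -1.6, 0], 0, 4.5],
    [[-0.9, -1.0, 0], 0, 4.5],
    [[0, 0, 0], 0, 4.5],
    [[0, 0, 0], 0, 4.5],
  ],
)

```text
clock: 23.42
eef_pos: [415.4, -279.0, 128.0]
tcp_rot: [-3.141, 0.001, -3.004]
contact_force: [-0.2, -0.1, -2.0]
opening: 0.638
```

```bash
python3 chk.py yellow c4
```

```text
23.4167 [ 415.4 -279.   128. ] [-3.141e+00  1.000e-03 -3.004e+00] [-0.2 -0.1 -2. ]
top 15 z 150.6 rect [ 442.5 -256.2] [26. 42.] 0.138
scene 114 z 153.0 rect [ 413.8 -277.5] [48. 27.] 0.117
```

View pics/c4.png

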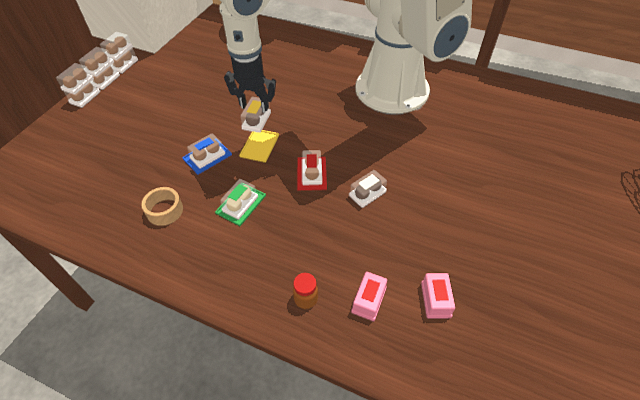

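The scene view shows the yellow pack held level at (255,113) over its tray, and the red pack inside its tray at (312,171). Lowering, with contact expected at z of about 32.

servo_tool(
  rows=[
    [[0.05, -0.05, -2.5], 0, 4.5],
    [[0, 0, -2.5], 0, 4.5],
    [[0, 0, -2.2], 0, 4.5],
    [[0, 0, -1.3], 0, 4.5],
    [[0, 0, -0.5], 0, 4.5],
  ],
)

```text
clock: 23.93
eef_pos: [415.6, -277.4, 35.2]
tcp_rot: [3.14, -0.002, -3.001]
contact_force: [-0.7, 0.1, -1.6]
opening: 0.636
```

servo_tool(
  rows=[
    [[0, 0, 0], 0, 4.5],
    [[0, 0, -0.2], 0, 4.5],
    [[0, 0, -0.15], 0, 4.5],
    [[0, 0, 0], 0, 4.5],
    [[0, 0, 0], 0, 4.5],
  ],
)

```text
clock: 24.35
eef_pos: [416.4, -279.2, 34.3]
tcp_rot: [-3.141, 0.001, -3.002]
contact_force: [-0.3, -0.2, -1.5]
opening: 0.637
```

servo_tool(
  rows=[
    [[0, 0, -0.15], 0, 4.5],
    [[0, 0, 0], 0, 4.5],
    [[0, 0, 0], 0, 4.5],
  ],
)

```text
clock: 24.6
eef_pos: [416.0, -279.1, 32.2]
tcp_rot: [-3.141, 0.0, -3.003]
contact_force: [-0.1, 0.1, -1.7]
opening: 0.637
```

servo_tool(
  rows=[
    [[0, 0, -0.1], 0, 4.5],
    [[0, 0, 0], 0, 4.5],
    [[0, 0, 0], 0, 4.5],
  ],
)

```text
clock: 24.85
eef_pos: [416.0, -279.1, 32.1]
tcp_rot: [-3.141, 0.0, -3.002]
contact_force: [-4.3, 2.2, 13.8]
opening: 0.638
```

servo_tool(
  rows=[
    [[0, 0, 0.1], 0, 6.5],
    [[0, 0, 0], 0, 8],
    [[0, 0, 0], 0, 8],
    [[0, 0, 0], 0, 8],
    [[0, 0, 0], 0, 8],
  ],
)

```text
clock: 25.27
eef_pos: [415.9, -279.0, 32.0]
tcp_rot: [3.142, -0.0, -3.002]
contact_force: [-0.9, 0.3, 0.3]
opening: 0.934
```

servo_tool(
  rows=[
    [[0, 0, 1.5], 0, 8],
    [[0, 0, 2.5], 0, 8],
    [[0, 0, 2.5], 0, 8],
    [[0, 0, 2.5], 0, 8.5],
    [[0, 0, 2], 0, 8.5],
  ],
)

```text
clock: 25.68
eef_pos: [416.2, -279.1, 143.7]
tcp_rot: [-3.141, 0.001, -3.002]
contact_force: [0.1, -0.5, -0.1]
opening: 0.995
```

servo_tool(
  rows=[
    [[-2, -2.4, 1.5], 0, 8.5],
    [[-2, -2.4, 1.5], 0, 8.5],
    [[-2, -2.4, 1.5], 0, 8.5],
    [[-2, -2.4, 1.5], 0, 8.5],
    [[-2, -2.4, 1.5], 0, 8.5],
  ],
)

```text
clock: 26.1
eef_pos: [314.8, -399.8, 217.9]
tcp_rot: [-3.141, 0.0, -3.002]
contact_force: [1.6, -0.5, -1.0]
opening: 0.992
```

servo_tool(
  rows=[
    [[-2, -2.4, 0], 0, 8.5],
    [[-2, -2.4, 0], 0, 8.5],
    [[-1, -2.4, 0], 0, 8.5],
    [[0, 0, 0], 0, 8.5],
    [[0, 0, 0], 0, 8.5],
  ],
)

```text
clock: 26.52
eef_pos: [265.2, -471.6, 216.8]
tcp_rot: [3.141, -0.0, -3.005]
contact_force: [0.9, -0.4, 0.7]
opening: 0.996
```

```bash
python3 - <<'E'
from rig import r, eyes
from h import *
s=r.sense();print(s["clock"],s["eef_pos"],s["contact_force"])
for n in ["top","scene"]:
    f=eyes.grab_frame(n);np.savez(n+"2.npz",**f);cv2.imwrite(f"pics/fin_{n}.png",f["frame"][:,:,::-1])
    print(n);blobs(f,None)
    C=cloud(f).reshape(-1,3)
    for k,c,R in(('red',(456,-88.5),60),('yellow',(415.5,-279.5),60),('green',(632,-218),60),('blue',(518,-399),60),('white',(461,82),60),('jar',(810,59),50)):
        P=C[(np.hypot(C[:,0]-c[0],C[:,1]-c[1])<R)&(C[:,2]>42)&(C[:,2]<90)]
        if len(P)<50: print(k,len(P)); continue
        x=cv2.minAreaRect(P[:,:2].astype(np.float32));A=np.linalg.lstsq(np.c_[P[:,:2]-c,np.ones(len(P))],P[:,2],rcond=None)[0]
        print(k,len(P),'z',np.round(np.median(P[:,2]),1),np.round(x[0],1),np.round(x[1]),round(np.radians(x[2]),3),'slope',np.round(A[:2],3))
E
```

```text
26.5167 [ 265.24696117 -471.62087523  216.76476819] [ 0.90562023 -0.44619299  0.69376698]
top
red px [306.0, 132.0] n 222 zdepth 77.6 rect 815.3 60.1 mean [817.1  60.2] dep [809.   58.8] size 53 50 yaw 0.013
red px [263.0, 151.0] n 121 zdepth 51.9 rect 754.9 192.7 mean [754.8 194.1] dep [754.9 193.8] size 46 25 yaw 0.042
red px [216.0, 170.0] n 133 zdepth 52.1 rect 691.8 334.2 mean [691.7 334.2] dep [691.7 333.7] size 49 26 yaw 0.427
red px [352.0, 249.0] n 496 zdepth 3.8 rect 456.1 -88.3 mean [457.5 -87. ] dep [458.7 -85.1] size 122 85 yaw 0.441
red px [353.0, 249.0] n 147 zdepth 55.0 rect 455.0 -88.3 mean [454.6 -88.5] dep [455.3 -87.9] size 50 26 yaw 0.434
yellow px [413.0, 263.0] n 415 zdepth 4.0 rect 415.7 -279.4 mean [ 418.4 -275. ] dep [ 420.6 -270.6] size 119 85 yaw 0.138
yellow px [417.0, 264.0] n 153 zdepth 55.0 rect 414.3 -277.8 mean [ 414.4 -278. ] dep [ 414.2 -276.9] size 50 27 yaw 0.159
green px [391.0, 198.0] n 308 zdepth 4.1 rect 631.6 -217.1 mean [ 619.5 -209.5] dep [ 610.6 -194.4] size 81 117 yaw -0.114
green px [396.0, 191.0] n 120 zdepth 55.1 rect 633.7 -219.0 mea
[... 1744 characters left out ...]
p [ 665.8 -189.8] size 83 118 yaw -0.113
blue px [204.0, 143.0] n 113 zdepth 57.0 rect 513.0 -402.5 mean [ 512.8 -402.2] dep [ 516.5 -398.4] size 27 48 yaw -0.446
blue px [205.0, 161.0] n 262 zdepth 6.5 rect 517.5 -399.2 mean [ 538.  -390.2] dep [ 549.4 -381.6] size 86 120 yaw -0.428
red 503 z 55.6 [454.2 -87.9] [88. 53.] 0.443 slope [-0.046 -0.012]
yellow 446 z 55.6 [ 413.2 -277.7] [89. 55.] 0.151 slope [-0.034 -0.052]
green 609 z 55.4 [ 632.4 -218.5] [54. 88.] 1.464 slope [-0.03  -0.067]
blue 484 z 55.4 [ 517.3 -397.5] [59. 86.] 1.131 slope [-0.059 -0.068]
white 559 z 52.7 [459.8  82.8] [54. 90.] 1.056 slope [-0.045 -0.032]
jar 583 z 78.6 [810.5  59. ] [53. 52.] 1.284 slope [-0.438 -0.216]
```

View pics/fin_top.png

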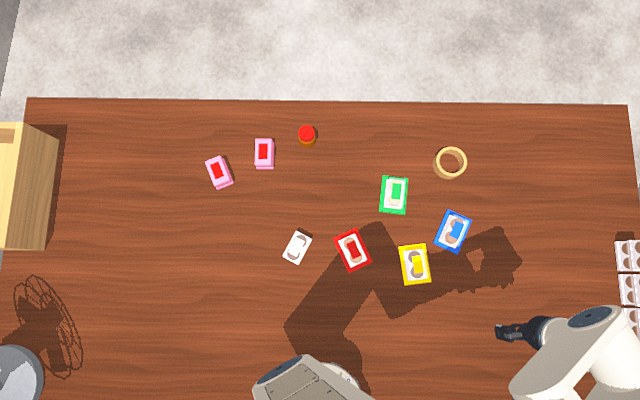

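View pics/fin_scene.png

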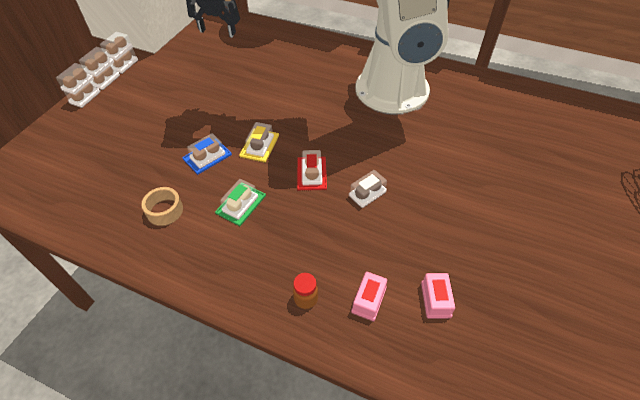

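Both views show all four packs inside their own trays, upright and within about 3 mm of the tray centres, with label tops at about 55 mm (3 + 52). The white pack and the jar are where they started, and the arm is clear. Handing in.

```bash
python3 -c "
from rig import r
print(r.sign_off())"
```

```text
the job is handed in; nothing more can be done
None
```

All four coloured-label packs are standing in the tray of their own colour, and the job was handed in at about 27 s on the robot's clock. Each was gripped across its width and carried level.

**Last checks (both fixed cameras):**
- **Position:** each pack is within about 3 mm of its tray's centre (18 mm allowed).
- **Height:** label tops are at about 55 mm by the top camera, which is the 3 mm floor plus the 52 mm pack. The scene camera read about 57 mm, but it had read about 2 mm high from the start.
- **White-labelled pack and jar:** both measured where they started, to within about 2 mm.
- **Arm:** clear of everything, with near-zero force on the tool.

**Checks that disagreed:** plane fits to the depth points gave apparent tilts of up to 0.03 rad (top) and 0.09 rad (scene). The scene fit gave about 0.055 rad even for the white pack, which was never touched. I took these as edge noise, because the label heights and both pictures show the packs flat. The green pack's yaw also read −0.02 from its label but about −0.11 from its outline; it lies inside the rim either way.

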